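Stamp a medal blank on the pedal press

ROBOT

A 6-joint arm with a two-finger parallel gripper is mounted at the origin on the work surface. World frame = base frame: x ahead of the robot, y to its left, z up, the work surface at z = 0. Lengths are in m, angles in rad, forces in N, time in s.
With the tool pointing down it reaches from about 0.325 to 0.9 m from the base axis. Payload 3.5 kg.
Tool frame: the origin (TCP) lies midway between the tips of the shut fingers; the grasp point (between the pads) lies 19 mm behind it; y points along the fingers, z is the direction in which the jaws open and shut, and the axes are right-handed (so a half turn about y gives the same grasp; the last joint's range is limited). The gripper opens to 85 mm and grips with 20 to 120 N. Pads are 22 mm wide; open, the fingers measure 114 mm over their backs; the gripper's body (76 mm by 85 mm) begins 54 mm behind the grasp point. The pads swing forward as they close: fully open they stand 13 mm farther back than shut.
Start: joints at [-1.389, 0.276, -0.026, 1.268, 0, 1.467], TCP at [0.176, -0.6, 0.231] pointing down, gripper open.
Joint ranges: [-3.12, 3.12], [-0.85, 1.88], [-1.08, 1.24], [-1.95, 2.15], [-1.57, 1.53], [-3.14, 3.14]. Speed limits (rad/s): [2.57, 2.57, 3.14, 3.14, 3.14, 3.14].

INTERFACE

Orientations are given as a 3x3 rotation matrix whose columns are the frame's x, y, z axes.
In Python, from cell import telemetry, optics, ticket gives the robot as it stands. The module is installed in compiled form; this text tells all that it offers.
- The arm moves only by the shell command python3 -m inch 'ROWS' [FORCE]. ROWS is JSON, a list of rows, each a list of 5 numbers: the shift along the tool's x, y, z normalised to -1 to 1, where 1 is 0.04 m, then the turn about the tool's y normalised to -1 to 1, where 1 is 180 degrees, then the gripper command: -1 is shut, 1 is fully open, values between are in proportion. A call has 1 to 12 rows; each row shifts and turns the commanded pose from where the row before left it, along the tool's axes as they then stand; what a row does not reach is not made up. A row lasts 1/12 s, in which the tool goes at most 41.7 mm and 7.16 degrees, less where a joint would pass 70% of its speed; a pose out of reach is approached as far as the arm can. A call with a number of a shift or a turn outside -1 to 1 is refused whole. A call with a gripper value outside its range is refused whole. The fingers move at their own pace and stop on an object; FORCE is the grip in N (left out, the last holds). Time passes only in rows, so rows that do not move let the fingers close. It gives the time, the measured TCP pose, the force and the opening at its end, in the units of the state.
- telemetry.state(): the state, without advancing time (a new reading comes with each control period).
- optics.get_image(name): name is "scene" or "top" or "wrist"; returns the picture (480x640x3 uint8, blue, green, red); there is no depth.
- optics.camera_params(name): a dict with "camera_matrix" (3x3 intrinsics, pixels), "pose" (4x4, takes a point from camera to world coordinates). Camera axes: x right, y down, z forward; pixel columns grow to the right and rows downward; lengths in m; the calibration is good to about 2 mm. A picture is of the moment at which its call begins: read the wrist's pose just before it. camera_params takes no time and is no camera call; for the wrist camera it gives the pose at the moment of the call.
- ticket.job_done(): hands the job in, once; it reports no verdict.
Trained networks look in the newest picture that a camera, given by its name, has taken for a name from the list of things; names that differ only in an ending like _2 or _b are one class to them, and where a whole thing is asked for, a point or a joint stands for the part that bears it (a point fixed in the world has none). Each returns a list of dicts, best first, with "score" (0 to 1); they miss things now and then, are a little off and sometimes report something else, mostly with a low value. They report only what shows in the picture. A call takes as long as a camera call.
- optics.search_frame(camera, thing): "box" ([left, top, right, bottom] in pixels, round what is visible of it).
The state is a dict: "time": time; "joints": joint angles; "qvel": joint speeds; "effort": joint torques, N m; "eef_pos": TCP position; "tcp_rot": TCP orientation; "wrist_force": force on the tool from outside, world axes, zero at the start; "ft_torque": the same for the moment, N m; "finger_gap": finger opening in m.
Only numpy, scipy, OpenCV 4.12 (cv2) and the standard library are available. Lean on these libraries where they do the work, as an engineer would, in place of code of your own. Each camera call takes 0.05 s, during which the arm holds its last target. There are 200 camera calls.

TASK

Stamp the round blank: take the steel carrier that holds the round brass blank, slide it along the bed under the press head until it rests against the hidden back stop, and let go of it. Then press the foot pedal fully down to its stop, hold it there for at least a second and let it come back up. Finally draw the carrier out and lay it flat in the plywood tray, right way up; leave the carrier with the oblong blank and the other things on the bench alone.

Things in the scene. Friction and masses are not known exactly. Their poses are not given: they have to be found in the camera images.
- carrier: Loose steel carrier with the ROUND blank, about 0.45 kg: slab 150 (x) x 50 (y) x 16 mm; brass disc 40 mm across, 3 mm high, on top at x = +45 mm; upright grip block 22 (x) x 24 (y) mm at x = -60 mm, from 16 to 57 mm above the underside. Origin: centre of underside; +x from grip block to blank (this end enters the press first). Lies on the bench; it and the spare carrier may swap places.
- carrier_grip (a point): Point inside the grip block of the round-blank carrier, 41 mm above its underside, where to pinch it across its 24 mm width (carrier y). The fingertips then clear the slab by a few mm.
- carrier_end (a point): Centre of the leading (+x) end face of the round-blank carrier, 6 mm above its underside.
- spare: The other loose carrier, like the first but with an OBLONG brass blank (85 x 40 x 3 mm, centred at x = +25 mm). Not to be used. Origin and axes as for the first.
- press: Grey C-frame bench press, fixed (position and yaw vary). Origin on the bench below the front edge of its head; +x runs into the press. Flat bed 120 mm wide, top 30 mm above the bench, x = -160 to +150 mm. The head, 100 mm wide, overhangs the bed from x = 0 to 100 mm, underside 85 mm and top 145 mm above the bench; cylinder on it up to 227 mm; column behind, x = 97 to 147 mm.
- bed_mouth (a point): Point on the bed's top, on the centre line below the front edge of the head (press x = 0, y = 0, z = 30 mm); axes as the press. From here inwards two guide rails, 10 mm high, form a channel 58 mm wide; in front of it, lead-ins splay out to about 78 mm at x = -40 mm.
- stop_face (a point): Centre of the face of the back stop, a rigid dark steel block 40 mm wide, 12 mm high, on the bed 52 to 72 mm behind the front edge of the head (varies; hidden below the head: feel for it). The carrier's leading end must rest against it, coming from -x. Axes as the press. With the carrier home, its grip block is 63 to 83 mm in front of the head.
- punch: Dark steel punch, 20 mm across, under the head, 32 mm behind its front edge; the pedal drives it down 24 mm. Origin: centre of its lower face, 70 mm above the bench when up, then about 20 mm clear of the blank. It is sprung and bears on the blank with about 6 N when the pedal is on its stop.
- pedal (a joint): Angle of the foot pedal that drives the punch: 0 = fully up (sprung), 0.28 rad = on its stop. A tread plate with black rubber on a dark steel base 170 x 84 mm on the bench; fixed, its place and yaw vary and it may swap places with the tray. At the pad it takes about 2 N to start and, with a carrier under the punch, about 14 N to hold on the stop.
- pedal_pad (a point): Press point on the rubber of the tread, 105 mm from the hinge, on the centre line; moves with the tread: about 74 mm above the bench when up, 45 mm when on the stop. x points along the tread to the hinge, z out of the rubber. The free end, nearer the robot, is 35 mm beyond it; the tread is 66 mm wide.
- pedal_hinge (a point): Middle of the pedal's hinge axis (along y), 34 mm above the bench, at the far end; x points away from the pad.
- tray: Plywood tray, fixed, outside 220 (x) x 120 (y) x 25 mm high, walls 6 mm, floor 6 mm thick. Origin: centre of its underside, on the bench.
- tray_in (a point): Centre of the tray's inner floor (inside 208 x 108 mm); axes as the tray.
- hammer: Hammer lying at the back of the bench; leave alone.
- oil: Amber bottle, 52 mm across, standing at the back of the bench; leave alone.

How it is judged:
On the way, in this order (a step that is already met when the one before it is completed fails the run):
1. the round-blank carrier lies on the bed with its end against the back stop (gap under 3 mm), pedal up, and is let go (x of carrier_end in the frame of stop_face between -0.004 and 0.003 m and y of carrier_end in the frame of stop_face between -0.008 and 0.008 m and angle between carrier's own z axis and vertical below 0.05 rad and z of carrier in the frame of press between 0.026 and 0.034 m and linear speed of carrier below 0.01 m/s and contact force between the fingers and carrier below 0.1 N and value of joint pedal below 0.05 rad), for 0.2 s.
2. the pedal is held on its stop, the punch bearing on the carrier, the carrier still home (value of joint pedal above 0.26 rad and contact force between punch and carrier above 1.5 N and x of carrier_end in the frame of stop_face between -0.004 and 0.003 m and y of carrier_end in the frame of stop_face between -0.008 and 0.008 m and angle between carrier's own z axis and vertical below 0.05 rad and z of carrier in the frame of press between 0.026 and 0.034 m), for 0.9 s.
3. the pedal is back up, the carrier still on the bed (value of joint pedal below 0.03 rad and horizontal distance between carrier_end and stop_face below 0.03 m), for 0.1 s.
At the end, for the whole second after the job is handed in: The round-blank carrier lies flat on the tray's floor, right way up (within 4 mm in height and 3 degrees), inside the walls, at rest and released; the pedal is up; the other carrier, hammer and bottle have not been shifted (z of carrier in the frame of tray_in between -0.004 and 0.004 m and x of carrier in the frame of tray_in between -0.08 and 0.08 m and y of carrier in the frame of tray_in between -0.04 and 0.04 m and angle between carrier's own z axis and vertical below 0.05 rad and linear speed of carrier below 0.01 m/s and contact force between the fingers and carrier below 0.1 N and value of joint pedal below 0.03 rad); the robot touches nothing.
It fails at once if the oblong-blank carrier is shifted by more than 20 mm (distance of spare from where it was at the start of the episode above 0.02 m).
It fails at once if the hammer is shifted by more than 20 mm (distance of hammer from where it was at the start of the episode above 0.02 m).
It fails at once if the bottle is shifted by more than 20 mm (distance of oil from where it was at the start of the episode above 0.02 m).
It also fails if it takes over 72 s, if anything falls off the work surface, if the arm or the gripper's body presses on something with over 40 N, if the wrist force passes 120 N, or if a joint passes its speed limit or range.

## Working session

There is one attempt and no reset: what is moved stays moved. The work goes in short steps, Python scripts to look and compute and a shell command to move; the robot and the scene stay as the last step left them, time stands still between calls to the robot, and variables do not carry over. Pictures are saved under pics/ and viewed, about 8 in all and at most 12, crops included, and the job is handed in when it is done.

```bash
mkdir -p pics
cat > h.py <<'E'
import numpy as np, cv2
from cell import telemetry, optics, ticket
def ray(cam,u,v,z,P=None):
    P=P or optics.camera_params(cam); K=np.array(P["camera_matrix"]);T=np.array(P["pose"])
    d=T[:3,:3]@np.linalg.solve(K,[u,v,1]); o=T[:3,3]
    return o+d*(z-o[2])/d[2]
def proj(cam,p,P=None):
    P=P or optics.camera_params(cam); K=np.array(P["camera_matrix"]);T=np.linalg.inv(np.array(P["pose"]))
    q=K@(T[:3,:3]@np.array(p)+T[:3,3]); return q[:2]/q[2]
E
python3 - <<'E'
from h import *
np.set_printoptions(precision=4,suppress=True)
s=telemetry.state();print(s['time'],s['eef_pos'],s['tcp_rot'],s['finger_gap'])
for c in("top","scene"):
    cv2.imwrite(f"pics/{c}0.png",optics.get_image(c));print(c,optics.camera_params(c))
for t in("carrier","spare","press","pedal","tray"):
    print(t,[(np.round(d['box']),round(d['score'],2)) for d in optics.search_frame("top",t)[:3]])
E
```

```text
0.0 [ 0.1754 -0.5991  0.2302] [[-0.9597 -0.0004  0.2809]
 [-0.2809  0.0022 -0.9597]
 [-0.0002 -1.     -0.0022]] 0.0853774587348341
top {'camera_matrix': array([[481.9105,   0.    , 313.1154],
       [  0.    , 481.9105, 241.0092],
       [  0.    ,   0.    ,   1.    ]]), 'pose': array([[ 0.0286, -0.9957,  0.0884,  0.5166],
       [-0.9994, -0.03  , -0.0143, -0.0172],
       [ 0.0169, -0.0879, -0.996 ,  1.0497],
       [ 0.    ,  0.    ,  0.    ,  1.    ]])}
scene {'camera_matrix': array([[510.2617,   0.    , 324.7635],
       [  0.    , 510.2617, 239.35  ],
       [  0.    ,   0.    ,   1.    ]]), 'pose': array([[ 0.9668, -0.1837,  0.1774,  0.3775],
       [-0.2549, -0.6549,  0.7114, -0.7932],
       [-0.0145, -0.733 , -0.68  ,  0.8026],
       [ 0.    ,  0.    ,  0.    ,  1.    ]])}
carrier [(array([186., 245., 228., 316.]), 0.6), (array([273., 134., 345., 302.]), 0.47)]
spare [(array([127., 257., 166., 334.]), 0.68)]
press [(array([275., 133., 342., 305.]), 0.55)]
pedal [(array([469., 243., 514., 313.]), 0.73)]
tray []
```

View pics/top0.png

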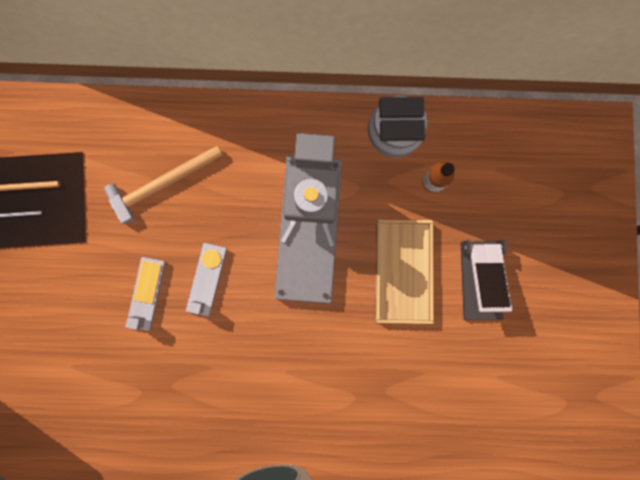

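View pics/scene0.png

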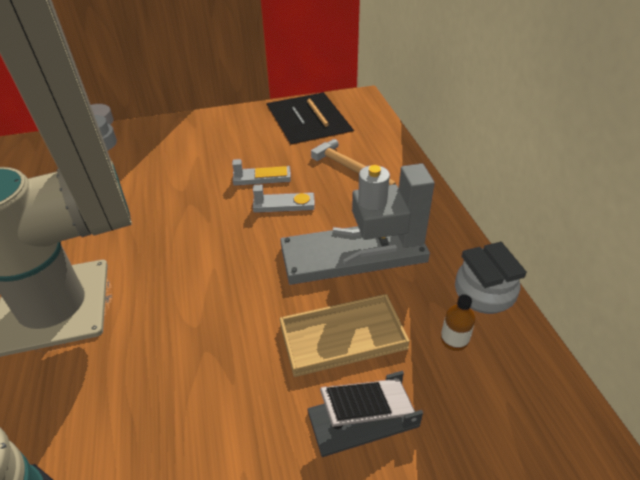

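Top view: the round-blank carrier is at about (207,280), with its grip at (197,310) and disc at (211,259). The spare is at (146,295), the press bed spans (277–335, 160–302), the tray is at (405,272) and the pedal at (490,280). I'll enlarge it for the corners.

Run:
```python
from h import *
im=cv2.imread("pics/top0.png")[150:340,175:525]
im=cv2.resize(im,None,fx=2.28,fy=2.28,interpolation=cv2.INTER_CUBIC)
for k in range(0,350,25): cv2.putText(im,str(175+k),(int(k*2.28),10),0,.35,(255,255,255)); cv2.line(im,(int(k*2.28),12),(int(k*2.28),18),(255,255,255))
for k in range(0,190,25): cv2.putText(im,str(150+k),(0,int(k*2.28)+4),0,.35,(255,255,255))
cv2.imwrite("pics/crop1.png",im)
```

```text
(no output)
```

View pics/crop1.png

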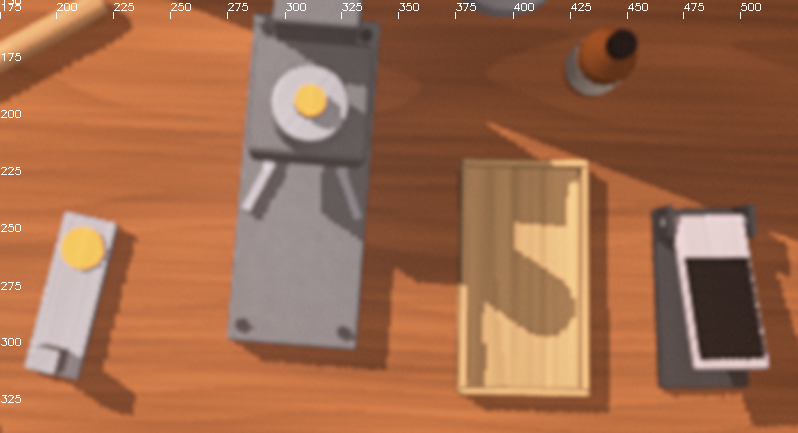

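Run:
```python
from h import *
np.set_printoptions(precision=4,suppress=True)
P=optics.camera_params("top")
g=lambda x,y,z: ray("top",175+x/2.28,150+y/2.28,z,P)[:2]
def yaw(a): return np.degrees(np.arctan2(a[1],a[0]))
a,b,c,d=g(66,211,.016),g(116,224,.016),g(26,366,.016),g(77,380,.016)
ctr=(a+b+c+d)/4;print("carrier ctr",ctr,"L",np.linalg.norm(a-c),np.linalg.norm(a-b),"yaw",yaw(a-c),yaw(b-d)); disc=g(83,248,.019);print("disc",disc,yaw(disc-ctr),np.linalg.norm(disc-ctr))
e,f=g(228,339,.03),g(354,347,.03);h,i=g(254,15,.03),g(379,25,.03)
print("bed front",(e+f)/2,np.linalg.norm(e-f),yaw(h-e),yaw(i-f),yaw(e-f)-90)
k=np.radians((yaw(h-e)+yaw(i-f))/2);print("press org",(e+f)/2+.16*np.array([np.cos(k),np.sin(k)]))
print("head front bottom",g(248,161,.085),g(365,167,.085))
t=[g(*q,.025) for q in((462,160),(588,160),(588,394),(459,394))]
print("tray",sum(t)/4,yaw(t[0]-t[3]),yaw(t[1]-t[2]),np.linalg.norm(t[0]-t[3]))
for z in(.074,):
  p=[g(*q,z) for q in((685,258),(749,258),(767,360),(700,360))];print("pad",sum(p)/4,yaw(p[0]-p[3]),yaw(p[1]-p[2]),np.linalg.norm(p[0]-p[3]),np.linalg.norm(p[0]-p[1]))
# tread far end & free end
print("tread free end",g(694,369,.083),g(768,366,.083),"base corners",g(653,208,.02),g(659,388,.02),g(748,388,.02))
```

```text
carrier ctr [0.5197 0.1932] L 0.14848005328288916 0.048647592548962636 yaw -11.654210918203521 -11.460545450954719
disc [0.5635 0.1838] -12.035483619033778 0.04483737679606351
bed front [ 0.4812 -0.0134] 0.11631969074266987 -2.5787219558331227 -3.0150410653513657 -2.0029960123529946
press org [ 0.641  -0.0212]
head front bottom [0.6417 0.0293] [ 0.6395 -0.0743]
tray [ 0.5493 -0.2293] 0.23190626890835023 0.3806913446168976 0.2180941598351628
pad [ 0.5237 -0.3988] 8.377003112694066 9.7617634328728 0.09097466911378849 0.057546208366163594
tread free end [ 0.4703 -0.3675] [ 0.4747 -0.4329] base corners [ 0.6171 -0.3516] [ 0.4488 -0.3575] [ 0.4511 -0.441 ]
```

```bash
python3 -m inch '[[-0.71,0,-0.62,0,1],[-0.71,0,-0.62,0,1],[-0.71,0,-0.62,0,1],[-0.71,0,-0.62,0,1],[-0.71,0,-0.62,0,1],[-0.71,0,-0.62,0,1],[-0.71,0,-0.62,0,1],[-0.71,0,-0.62,0,1],[-0.71,0,-0.62,0,1],[-0.71,0,-0.62,0,1],[-0.71,0,-0.62,0,1]]'
cat > st.py <<'E'
import sys
from h import *
np.set_printoptions(precision=4,suppress=True)
s=telemetry.state();R=np.array(s['tcp_rot']);p=np.array(s['eef_pos'])
print("t",s['time'],"p",p,"zyaw",np.degrees(np.arctan2(R[1,2],R[0,2])),"down",R[2,1],"F",np.array(s['wrist_force']),"gap",s['finger_gap'],"j1",s['joints'][0],"j6",s['joints'][5])
if len(sys.argv)>3: print("tool units",R.T@(np.array(sys.argv[1:4],float)-p)/.04)
E
python3 st.py .461 .205 .2
```

```text
time: 1.27
eef_pos: [0.3994, -0.2486, 0.2316]
tcp_rot: [[-0.96, 0.001, 0.281], [-0.281, -0.001, -0.96], [-0.0, -1.0, 0.001]]
wrist_force: [0.4, -0.1, -0.3]
finger_gap: 0.0854
t 1.2667 p [ 0.3994 -0.2486  0.2316] zyaw -73.6987259156132 down -0.9999996242009441 F [ 0.3927 -0.101  -0.3277] gap 0.08543061895454415 j1 -0.6942887599573726 j6 2.1627928166008505
tool units [ -4.6606   0.7856 -10.4525]
```

```bash
python3 -m inch '[[0,0,0,-0.0384,1],[0,0,0,-0.0384,1],[0,0,0,-0.0384,1],[0,0,0,-0.0384,1],[0,0,0,-0.0384,1],[0,0,0,-0.0384,1],[0,0,0,-0.0384,1],[0,0,0,-0.0384,1],[0,0,0,-0.0384,1],[0,0,0,-0.0384,1],[0,0,0,-0.0384,1]]' >/dev/null
python3 -m inch '[[0,0,0,-0.0384,1],[0,0,0,-0.0384,1],[0,0,0,-0.0384,1],[0,0,0,-0.0384,1],[0,0,0,-0.0384,1],[0,0,0,-0.0384,1],[0,0,0,-0.0384,1],[0,0,0,-0.0384,1],[0,0,0,-0.0384,1],[0,0,0,-0.0384,1],[0,0,0,-0.0384,1]]' >/dev/null
python3 st.py .42 .0 .22; python3 st.py .461 .205 .18
```

```text
t 3.1 p [ 0.3987 -0.2502  0.2314] zyaw 78.72122733495057 down -0.9999999778104152 F [0.0545 0.2469 1.6963] gap 0.08531564211001515 j1 -0.6978873348980758 j6 -0.501035626842429
tool units [-0.702   0.2849  6.2389]
t 3.1 p [ 0.3987 -0.2502  0.2314] zyaw 78.72122733495057 down -0.9999999778104152 F [0.0545 0.2469 1.6963] gap 0.08531564211001515 j1 -0.6978873348980758 j6 -0.501035626842429
tool units [-0.6994  1.2843 11.4655]
```

```bash
python3 -m inch '[[-0.06,0.107,0.955,0,1],[-0.06,0.107,0.955,0,1],[-0.06,0.107,0.955,0,1],[-0.06,0.107,0.955,0,1],[-0.06,0.107,0.955,0,1],[-0.06,0.107,0.955,0,1],[-0.06,0.107,0.955,0,1],[-0.06,0.107,0.955,0,1],[-0.06,0.107,0.955,0,1],[-0.06,0.107,0.955,0,1],[-0.06,0.107,0.955,0,1],[-0.06,0.107,0.955,0,1]]' >/dev/null
python3 -m inch '[[0,0,0,0,1],[0,0,0,0,1]]'>/dev/null
python3 - <<'E'
from h import *
P=optics.camera_params("wrist");cv2.imwrite("pics/w1.png",optics.get_image("wrist"))
print(P)
import pickle;pickle.dump(P,open("w1.pkl","wb"))
for t in("carrier","carrier_grip"): print(t,[(np.round(d['box']),d['score']) for d in optics.search_frame("wrist",t)[:3]])
E
python3 st.py .461 .205 .1
```

```text
{'camera_matrix': array([[369.46680003,   0.        , 319.51131694],
       [  0.        , 369.46680003, 244.02387485],
       [  0.        ,   0.        ,   1.        ]]), 'pose': array([[ 1.98193818e-01,  9.44176777e-01,  2.63152855e-01,
         3.94948767e-01],
       [ 9.80162628e-01, -1.91097389e-01, -5.25643410e-02,
         2.21110286e-01],
       [ 6.57793472e-04,  2.68350521e-01, -9.63321112e-01,
         3.21598695e-01],
       [ 0.00000000e+00,  0.00000000e+00,  0.00000000e+00,
         1.00000000e+00]])}
carrier [(array([292., 201., 350., 367.]), 0.63)]
carrier_grip [(array([292., 205., 350., 364.]), 0.81)]
t 4.4167 p [0.4627 0.2038 0.18  ] zyaw 78.33500272132132 down -0.9999998470156786 F [-0.4122 -0.5268 -0.1727] gap 0.08529987855942575 j1 0.28719547608651425 j6 0.490788211242788
tool units [-0.0467  1.9995  0.022 ]
```

View pics/w1.png

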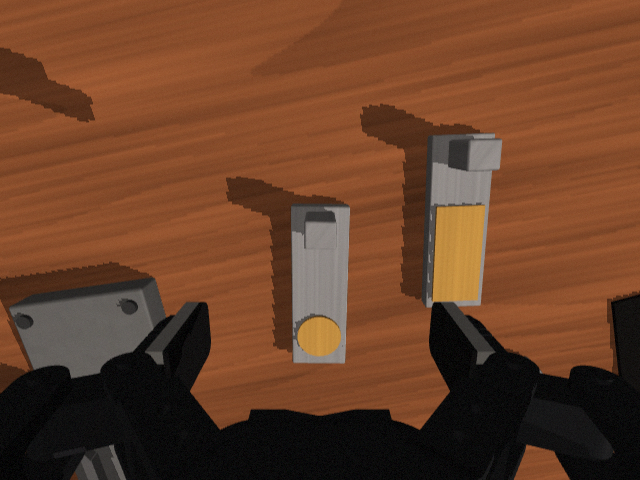

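The wrist view shows the round carrier straight ahead (slab 292–349 × 206–362, grip top 305–337 × 222–248, disc at (319,336)). The spare sits to the right at 428–500.

Run:
```python
from h import *
import pickle;P=pickle.load(open("w1.pkl","rb"));np.set_printoptions(precision=4,suppress=True)
g=lambda x,y,z: ray("wrist",x,y,z,P)[:2]
yaw=lambda a:np.degrees(np.arctan2(a[1],a[0]))
a,b,c,d=g(292,206,.016),g(349,207,.016),g(345,363,.016),g(294,363,.016)
print("ctr",(a+b+c+d)/4,yaw(d-a),yaw(c-b),np.linalg.norm(a-d),np.linalg.norm(a-b))
grip=g(321,235,.057);disc=g(319,336.5,.019);print("grip",grip,"disc",disc,yaw(disc-grip),np.linalg.norm(disc-grip))
R=P['pose'][:3,:3]
print("spare corner dist along tool z:",[(g(*q)-grip)@R[:2,0] for q in((428,135,.016),(450,170,.057),(428,303,.016))])
# bed front corners
print("bed corners",g(12,312,.03),g(155,278,.03))
```

```text
ctr [0.5197 0.1965] -11.852946902979992 -11.658944084277172 0.1494391855548416 0.047603579241927846
grip [0.4607 0.2091] disc [0.5635 0.1868] -12.270605674364587 0.10524743023680766
spare corner dist along tool z: [np.float64(0.08501954157999171), np.float64(0.09080310028365492), np.float64(0.09643444802883179)]
bed corners [ 0.4816 -0.067 ] [0.4762 0.0638]
```

```bash
python3 st.py .4607 .2075 .023
python3 -m inch '[[0,0.65,0.02,0,1],[0.01,0.65,0.02,0,1],[0.01,0.65,0.02,0,1],[0,0.65,0.02,0,1],[0.01,0.65,0.01,0,1],[0.01,0.68,0.02,0,1],[0,0,0,0,1]]'
python3 -m inch '[[0,0,0,0,-1],[0,0,0,0,-1],[0,0,0,0,-1],[0,0,0,0,-1],[0,0,0,0,-1],[0,0,0,0,-1],[0,0,0,0,-1],[0,0,0,0,-1]]' 50
python3 st.py .42 .0 .1
```

```text
t 4.4167 p [0.4627 0.2038 0.18  ] zyaw 78.33500272132132 down -0.9999998470156786 F [-0.4122 -0.5268 -0.1727] gap 0.08529987855942575 j1 0.28719547608651425 j6 0.490788211242788
tool units [-0.0664  3.9244  0.0826]
time: 5.0
eef_pos: [0.4611, 0.2057, 0.0185]
tcp_rot: [[0.979, -0.009, 0.204], [-0.204, -0.003, 0.979], [-0.008, -1.0, -0.005]]
wrist_force: [-1.4, -1.3, -1.2]
finger_gap: 0.0852
time: 5.67
eef_pos: [0.4667, 0.2085, 0.0245]
tcp_rot: [[0.98, 0.003, 0.201], [-0.201, -0.001, 0.98], [0.003, -1.0, -0.0]]
wrist_force: [-0.5, -2.2, 6.5]
finger_gap: 0.0232
t 5.6667 p [0.4667 0.2085 0.0245] zyaw 78.38130791970232 down -0.9999953125831124 F [-0.4879 -2.178   6.4587] gap 0.023208019151192437 j1 0.29440738941543826 j6 0.4971897931324481
tool units [-0.089  -1.8878 -5.3404]
```

```bash
python3 -m inch '[[0,-0.4,0,0,-1],[0,-0.5,0,0,-1],[0,-0.5,0,0,-1],[0,-0.5,0,0,-1],[-0.3,-0.2,0,-0.025,-1],[-0.3,0,-0.3,-0.0266,-1],[0,0,0,0,-1],[0,0,0,0,-1]]'
python3 st.py .44 -.012 .10
```

```text
time: 6.33
eef_pos: [0.4379, 0.2, 0.1057]
tcp_rot: [[0.999, -0.003, 0.042], [-0.042, -0.001, 0.999], [-0.003, -1.0, -0.001]]
wrist_force: [0.2, 0.1, -6.2]
finger_gap: 0.0232
t 6.3333 p [0.4379 0.2    0.1057] zyaw 87.57649383353343 down -0.9999942154407782 F [ 0.217   0.1311 -6.1503] gap 0.02319165361932254 j1 0.29392963907579106 j6 0.3362285437307854
tool units [ 0.2782  0.1452 -5.2936]
```

```bash
python3 -m inch '[[0.03,0,-0.5,0,-1],[0.03,0,-0.8,0,-1],[0.03,0,-0.8,0,-1],[0.03,0,-0.8,0,-1],[0.03,0,-0.8,0,-1],[0.03,0,-0.8,0,-1],[0.03,0,-0.5,0,-1],[0.03,0,-0.3,0,-1],[0,0,0,0,-1],[0,0,0,0,-1]]'>/dev/null
python3 st.py .44 -.012 .10
python3 - <<'E'
from h import *
import pickle
P=optics.camera_params("wrist");im=optics.get_image("wrist");cv2.imwrite("pics/w2.png",im);pickle.dump(P,open("w2.pkl","wb"))
print(P['pose'])
E
```

```text
t 7.1667 p [ 0.4412 -0.012   0.1062] zyaw 87.51301311839354 down -0.9999993689614209 F [-0.2695  0.5319 -5.9445] gap 0.023187280769361353 j1 -0.17428868082913218 j6 -0.13088311916902323
tool units [-0.029   0.1544 -0.0005]
[[ 0.04412239  0.96246654  0.26778981  0.37227053]
 [ 0.99902478 -0.04294855 -0.0102424  -0.00790712]
 [ 0.00164321  0.26798058 -0.96342291  0.24815377]
 [ 0.          0.          0.          1.        ]]
```

View pics/w2.png

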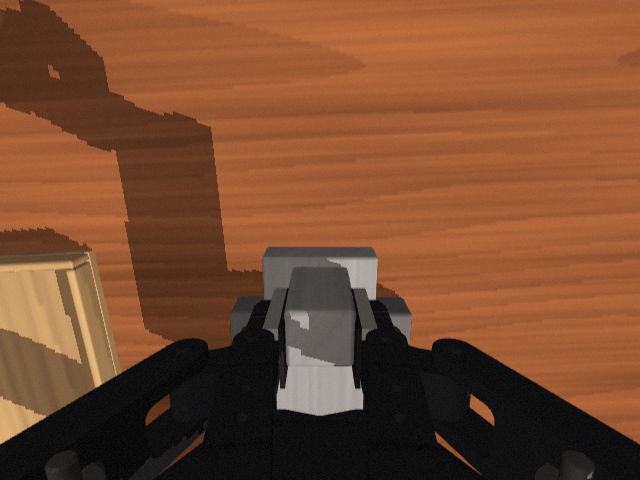

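Run:
```python
from h import *
import pickle;P=pickle.load(open("w2.pkl","rb"));np.set_printoptions(precision=4,suppress=True)
for z,v in((.0,298),(.03,310),(.03,320),(.03,335)):
    print(z,v,ray("wrist",232,v,z,P),ray("wrist",411,v,z,P))
for y0 in(-.0134,-.016):
    for s in(1,-1):print(proj("wrist",[.4812+s*.0026,y0+s*.06,.03],P))
# carrier rear edge at z~.0855+.016-.0... underside
print(ray("wrist",264,248,.0993,P),ray("wrist",377,248,.0993,P))
im=cv2.imread("pics/w2.png");print(cv2.cvtColor(im,cv2.COLOR_BGR2GRAY)[[290,300,305,310,315,320,330,340]][:,[228,232,236,240,244,250,395,400,405,408,412,416]])
# scene camera: punch etc
cv2.imwrite("pics/s1.png",cv2.resize(optics.get_image("scene")[150:330,220:460],None,fx=3.3,fy=3.3,interpolation=cv2.INTER_CUBIC))
```

```text
0.0 298 [ 0.4791 -0.0758  0.    ] [0.4849 0.0541 0.    ]
0.03 310 [ 0.4745 -0.0685  0.03  ] [0.4797 0.0468 0.03  ]
0.03 320 [ 0.4816 -0.0693  0.03  ] [0.4868 0.047  0.03  ]
0.03 335 [ 0.4924 -0.0705  0.03  ] [0.4977 0.0472 0.03  ]
[410.5602 315.8266]
[225.1898 316.1057]
[406.5432 315.9909]
[221.1907 316.27  ]
[ 0.4143 -0.0328  0.0993] [0.4165 0.0145 0.0993]
[[ 64  62  62  64  62  63 114 112 113 111 111 114]
 [ 70  71  67  53  50  46  50  49 120 120 123 120]
 [ 67  69  49  47  48  52  47  48  49 114 112 113]
 [ 63  49  49  51  54  48  49  44  51  54 116 114]
 [ 68  69  67  67  67  43  87  88  87  88 120 115]
 [ 68  70  69  69  69  16 121 116 118 117 110 108]
 [ 67  67  69  64  18  14  31 100 117 115 108 108]
 [ 65  58  16  10  12  24  14   7  13 119 110 112]]
```

View pics/s1.png

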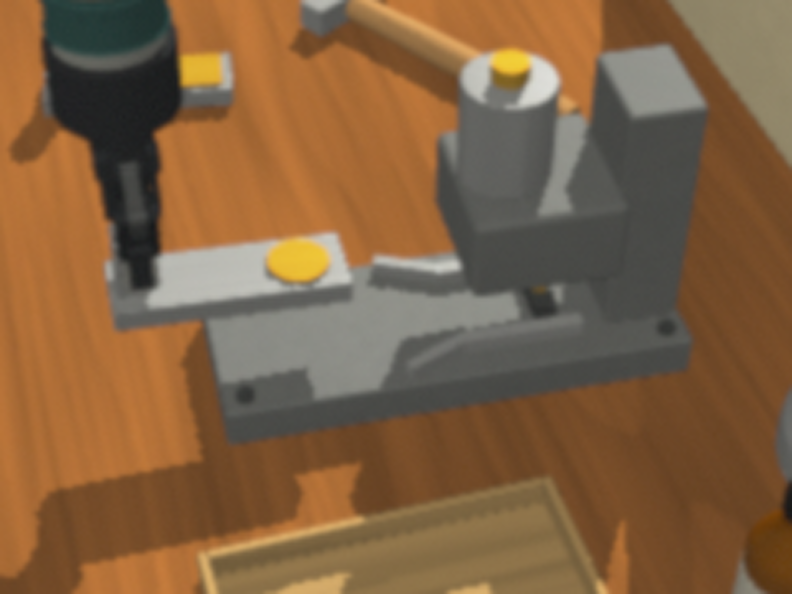

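Scene view: the carrier is held level over the bed front and aligned between the lead-in rails (lead-ins at about (375,262) and (410,365) in the crop). Next I'll lower it onto the bed.

```bash
python3 -m inch '[[0,0.5,0,0,-1],[0,0.5,0,0,-1],[0,0.2,0,0,-1],[0,0,0,0,-1]]'>/dev/null; python3 st.py .44 -.012 .055
python3 -m inch '[[0,0.04,0,0,-1],[0,0.04,0,0,-1],[0,0,0,0,-1]]'>/dev/null; python3 st.py
```

```text
t 7.6 p [ 0.4395 -0.0106  0.0572] zyaw 87.73867508743906 down -0.9999930011098425 F [-0.8919  0.2447 -4.8122] gap 0.023056723846119974 j1 -0.1714205831268419 j6 -0.131954619937573
tool units [ 0.0134  0.0556 -0.0352]
t 7.85 p [ 0.4421 -0.0114  0.0563] zyaw 87.70207061539078 down -0.9999985613065636 F [ 0.1911  0.8532 -3.5488] gap 0.023286197727336047 j1 -0.17255797145416257 j6 -0.13245088029946833
```

```bash
python3 -m inch '[[0,0.04,0,0,-1],[0,0,0,0,-1],[0,0,0,0,-1]]'>/dev/null; python3 st.py
python3 -m inch '[[0.2,0,0,0,-1],[0.3,0,0,0,-1],[0.3,0,0,0,-1],[0.3,0,0,0,-1],[0.3,0,0,0,-1],[0.2,0,0,0,-1],[0,0,0,0,-1]]' >/dev/null;python3 st.py
```

```text
t 8.1 p [ 0.4421 -0.0117  0.0549] zyaw 87.67387585299724 down -0.9999978905260604 F [-2.3399  0.4888  0.4469] gap 0.023433299470567857 j1 -0.1730935928229913 j6 -0.13249441192635825
t 8.6833 p [ 0.5087 -0.0148  0.0545] zyaw 87.66810080264378 down -0.9999901353705803 F [ 2.3754 -0.4529 -2.7366] gap 0.023252042963642458 j1 -0.15612643923579486 j6 -0.1154279518678796
```

```bash
python3 -m inch '[[0.2,0,0,0,-1],[0.2,0,0,0,-1],[0.2,0,0,0,-1],[0.2,0,0,0,-1],[0.2,0,0,0,-1],[0.1,0,0,0,-1],[0,0,0,0,-1]]' >/dev/null;python3 st.py
python3 -m inch '[[0.06,0,0,0,-1],[0.06,0,0,0,-1],[0.06,0,0,0,-1],[0,0,0,0,-1]]' >/dev/null;python3 st.py
```

```text
t 9.2667 p [ 0.55   -0.0162  0.0545] zyaw 87.66863912210984 down -0.9999995693768067 F [-1.5636  0.5046  5.4306] gap 0.023472753412579574 j1 -0.1468884617201253 j6 -0.1061986883708161
t 9.6 p [ 0.5556 -0.0164  0.0545] zyaw 87.66747195706101 down -0.9999992226619119 F [-3.9168 -0.288   7.6894] gap 0.023188443704731637 j1 -0.145541461930294 j6 -0.10483079230800914
```

```bash
for i in 1; do python3 -m inch '[[0.06,0,0,0,-1],[0.06,0,0,0,-1],[0,0,0,0,-1]]' >/dev/null;python3 st.py; done
python3 -m inch '[[0.06,0,0,0,-1],[0.06,0,0,0,-1],[0,0,0,0,-1]]' >/dev/null;python3 st.py
```

```text
t 9.85 p [ 0.5603 -0.0165  0.0545] zyaw 87.66636522107927 down -0.9999993171613692 F [-4.6906  0.4702  7.3817] gap 0.02334524332456872 j1 -0.1446547505284692 j6 -0.10392485879198263
t 10.1 p [ 0.5624 -0.0166  0.0545] zyaw 87.6735543017032 down -0.9999776755881316 F [-11.5117  -0.6611  15.31  ] gap 0.023266012422630402 j1 -0.14381361343183033 j6 -0.10320487658804303
```

```bash
python3 -m inch '[[0.06,0,0,0,-1],[0.06,0,0,0,-1],[0,0,0,0,-1]]' >/dev/null;python3 st.py
```

```text
t 10.35 p [ 0.5624 -0.0166  0.0544] zyaw 87.64958543116931 down -0.9998750566883905 F [-20.8934  -0.0537  23.089 ] gap 0.02318639752148136 j1 -0.14303498245041513 j6 -0.10198681013063006
```

```bash
python3 -m inch '[[-0.1,0,0,0,-1],[0,0,0,0,-1]]' >/dev/null;python3 st.py
python3 -m inch '[[0,0,0,0,0.2],[0,0,0,0,0.2],[0,0,0,0,0.2],[0,0,0,0,0.2],[0,0,0,0,0.2]]' >/dev/null;python3 st.py
```

```text
t 10.5167 p [ 0.5625 -0.0166  0.0544] zyaw 87.65082737983406 down -0.9999765134166069 F [-10.696    0.5296  13.984 ] gap 0.0230518437818989 j1 -0.14374141320369435 j6 -0.10273522791778023
t 10.9333 p [ 0.5671 -0.0168  0.0539] zyaw 87.66812082352462 down -0.9999997990242804 F [ 0.7113  0.5875 -0.007 ] gap 0.05138410215356803 j1 -0.1436242831581394 j6 -0.10292531614473688
```

```bash
python3 -m inch '[[0,-0.6,0,0,0.2],[0,-0.9,0,0,0.2],[0,-0.9,0,0,0.2],[0,-0.9,0,0,-1],[0,-0.6,0,0,-1],[0,-0.3,0,0,-1]]' >/dev/null;python3 st.py .50 -.398 .22
```

```text
t 11.4333 p [ 0.5693 -0.0171  0.2264] zyaw 87.67165613468968 down -0.9999730999076907 F [1.0082 0.0826 0.2571] gap 0.015604030692212419 j1 -0.1435715973674965 j6 -0.1029368731112272
tool units [-1.3444  0.1575 -9.5844]
```

```bash
python3 -m inch '[[-0.13,0,-0.6,0,-1],[-0.13,0,-0.9,0,-1],[-0.13,0,-0.9,0,-1],[-0.13,0,-0.9,0,-1],[-0.13,0,-0.9,0,-1],[-0.13,0,-0.9,0,-1],[-0.13,0,-0.9,0,-1],[-0.13,0,-0.9,0,-1],[-0.13,0,-0.9,0,-1],[-0.13,0,-0.9,0,-1],[-0.04,0,-0.7,0,-1],[0,0,-0.2,0,-1]]' >/dev/null
python3 -m inch '[[0,0,0,0,-1],[0,0,0,0,-1]]' >/dev/null;python3 st.py .506 -.398 .10
python3 - <<'E'
from h import *
import pickle
P=optics.camera_params("wrist");im=optics.get_image("wrist");cv2.imwrite("pics/w3.png",im);pickle.dump(P,open("w3.pkl","wb"))
for t in("pedal","pedal_pad"): print(t,[(np.round(d['box']),d['score']) for d in optics.search_frame("wrist",t)[:2]])
t=optics.get_image("top");cv2.imwrite("pics/top2.png",t)
E
```

```text
t 12.6 p [ 0.497  -0.3976  0.2206] zyaw 87.64155024482554 down -0.9999962244353605 F [ 0.2998 -0.1254  0.4599] gap -0.00012429598113136123 j1 -0.7764907326590571 j6 -0.7353306556456694
tool units [ 0.2289  3.0158 -0.0083]
pedal [(array([270., 198., 358., 305.]), 0.93)]
pedal_pad [(array([270., 196., 354., 307.]), 0.79)]
```

View pics/w3.png

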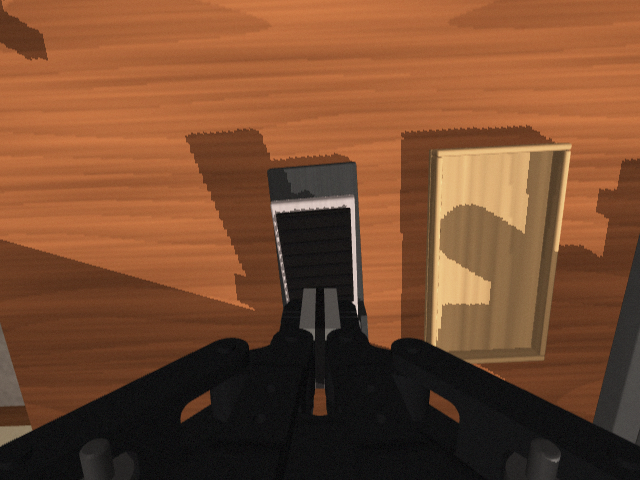

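Run:
```python
from h import *
import pickle;P=pickle.load(open("w3.pkl","rb"));np.set_printoptions(precision=4,suppress=True)
a,b=ray("wrist",271,202,.083,P),ray("wrist",354,196,.083,P)
print(a,b,np.linalg.norm(a-b),"base",ray("wrist",268,170,.02,P),ray("wrist",355,163,.02,P))
d=(b-a)[:2]/np.linalg.norm((b-a)[:2]); n=np.array([d[1],-d[0]]);print("dir",n,(a+b)[:2]/2+.0336*n)
```

```text
[ 0.471  -0.4317  0.083 ] [ 0.4691 -0.3684  0.083 ] 0.06324819521230314 base [ 0.4513 -0.4407  0.02  ] [ 0.4484 -0.3613  0.02  ]
dir [0.9995 0.0301] [ 0.5037 -0.399 ]
```

The wrist view shows the pedal tread below the fingers, its free end from (271,202) to (354,196), which puts the pad at about (0.503, -0.400). The tray is clear to the right.

```bash
python3 -m inch '[[0.05,0.5,-0.03,0,-1],[0.05,0.8,-0.03,0,-1],[0.05,0.8,0,0,-1],[0,0.6,0,0,-1],[0,0.4,0,0,-1],[0,0.2,0,0,-1],[0,0,0,0,-1]]' >/dev/null;python3 st.py .503 -.4 .045
python3 -m inch '[[0,0.15,0,0,-1],[0,0.15,0,0,-1],[0,0.15,0,0,-1],[0,0.15,0,0,-1],[0,0.15,0,0,-1],[0,0.1,0,0,-1],[0,0,0,0,-1]]' >/dev/null;python3 st.py .503 -.4 .045
```

```text
t 13.3833 p [ 0.5024 -0.3986  0.0878] zyaw 87.74651550921057 down -0.9999901113228357 F [-0.2379 -0.6035 -0.6106] gap -0.00011588036224081476 j1 -0.7715366548087335 j6 -0.7322109905359536
tool units [ 0.0207  1.0691 -0.037 ]
t 13.9667 p [ 0.5029 -0.402   0.0563] zyaw 87.6297256987688 down -0.9999970749244507 F [-2.7069 -0.5139  6.7289] gap -0.00017811588387083965 j1 -0.7736693131632236 j6 -0.732300171244809
tool units [0.0005 0.2836 0.0508]
```

```bash
python3 -m inch '[[0,0.12,0,0,-1],[0,0.12,0,0,-1],[0,0,0,0,-1]]' >/dev/null;python3 st.py .503 -.4 .045
python3 -m inch '[[0,0.05,0,0,-1],[0,0.03,0,0,-1],[0,0,0,0,-1]]' >/dev/null;python3 st.py .503 -.4 .045
```

```text
t 14.2167 p [ 0.5026 -0.4023  0.0475] zyaw 87.61794141309372 down -0.9999944358441822 F [-4.8431  0.985  11.4409] gap 0.00010888911971431978 j1 -0.7738751245163602 j6 -0.7322993118136023
tool units [0.0079 0.062  0.0575]
t 14.4667 p [ 0.5024 -0.4023  0.0454] zyaw 87.61142367016912 down -0.9999930586782961 F [-6.1053  2.0338 14.7818] gap -6.617405622661941e-05 j1 -0.7739920700846064 j6 -0.7323015630253509
tool units [0.0137 0.0105 0.0588]
```

```bash
python3 -m inch '[[0,0.05,0,0,-1],[0,0.05,0,0,-1],[0,0,0,0,-1]]' >/dev/null;python3 st.py
python3 -m inch '[[0,0,0,0,-1],[0,0,0,0,-1],[0,0,0,0,-1],[0,0,0,0,-1],[0,0,0,0,-1],[0,0,0,0,-1]]' >/dev/null;python3 st.py
```

```text
t 14.7167 p [ 0.5023 -0.4024  0.0447] zyaw 87.6146800223779 down -0.9999913233603202 F [-10.7688   4.8755  29.2939] gap -8.537060258068766e-05 j1 -0.7739421430999274 j6 -0.7323082946065949
t 15.2167 p [ 0.5023 -0.4024  0.0447] zyaw 87.6118418879825 down -0.9999911298278952 F [-10.9208   4.6084  28.703 ] gap 0.0002264783711369043 j1 -0.7739487825692897 j6 -0.7322663410209334
```

Hard stop reached: about 29 N, with no further travel at z = 0.0447. I'll hold it and check the scene.

```bash
python3 -m inch '[[0,0,0,0,-1],[0,0,0,0,-1],[0,0,0,0,-1],[0,0,0,0,-1],[0,0,0,0,-1],[0,0,0,0,-1],[0,0,0,0,-1],[0,0,0,0,-1],[0,0,0,0,-1],[0,0,0,0,-1]]' >/dev/null;python3 st.py
python3 - <<'E'
from h import *
cv2.imwrite("pics/s2.png",cv2.resize(optics.get_image("scene")[150:330,220:460],None,fx=3.3,fy=3.3,interpolation=cv2.INTER_CUBIC))
E
```

```text
t 16.05 p [ 0.5023 -0.4024  0.0447] zyaw 87.61362425399777 down -0.9999910950839292 F [-11.2857   3.8097  28.5335] gap 0.00023560674473141675 j1 -0.7739224206576917 j6 -0.7322712785279177
```

View pics/s2.png

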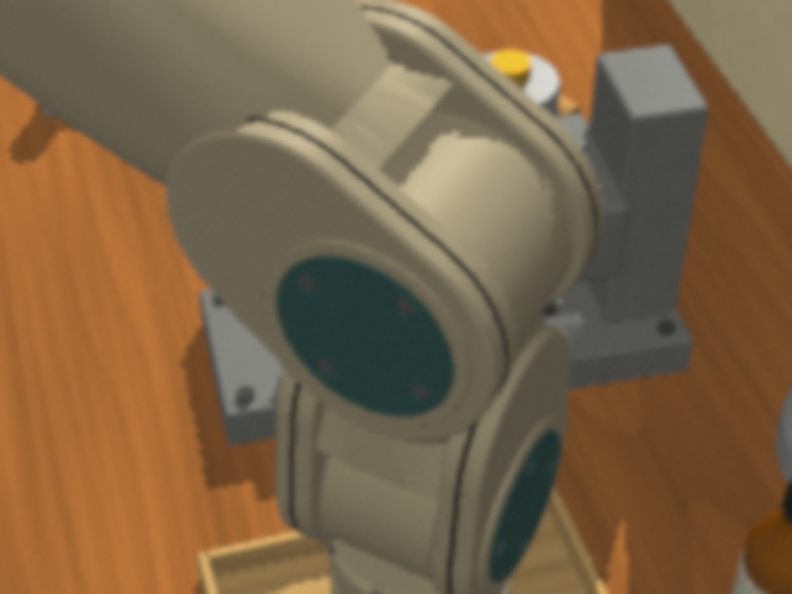

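The arm blocks that view. The force and position readings show the stop was held for more than 1.3 s, so I'll lift off.

```bash
python3 -m inch '[[0,-0.25,0,0,-1],[0,-0.3,0,0,-1],[0,-0.4,0,0,-1],[0,-0.5,0,0,-1],[0,-0.8,0,0,-1],[0,-0.9,0,0,-1],[0,-0.9,0,0,-1],[0,-0.6,0,0,-1],[0,0,0,0,-1]]' >/dev/null;python3 st.py .535 -.0155 .215
```

```text
t 16.85 p [ 0.5064 -0.4038  0.2326] zyaw 87.66881465783656 down -0.9999211445559066 F [ 0.8832 -0.808   0.3753] gap 1.2452092618900715e-05 j1 -0.7729748015594268 j6 -0.7323249295473828
tool units [0.3158 0.3632 9.7307]
```

```bash
python3 -m inch '[[0.03,0,0.5,0,1],[0.03,0,0.9,0,1],[0.03,0,0.9,0,1],[0.03,0,0.9,0,1],[0.03,0,0.9,0,1],[0.03,0,0.9,0,1],[0.03,0,0.9,0,1],[0.03,0,0.9,0,1],[0.03,0,0.9,0,1],[0.03,0,0.9,0,1],[0.02,0,0.7,0,1],[0,0.2,0.35,0,1]]' >/dev/null
python3 -m inch '[[0,0.1,0.03,0,1],[0,0,0,0,1]]' >/dev/null;python3 st.py .559 -.0166 .0545
python3 - <<'E'
from h import *
import pickle
P=optics.camera_params("wrist");im=optics.get_image("wrist");cv2.imwrite("pics/w4.png",im);pickle.dump(P,open("w4.pkl","wb"))
print([(np.round(d['box']),d['score']) for d in optics.search_frame("wrist","carrier_grip")[:2]])
E
```

```text
t 18.0167 p [ 0.5306 -0.0137  0.2113] zyaw 87.77642290236501 down -0.9999949374082884 F [-0.0381 -0.1884  0.0959] gap 0.08538319177151492 j1 -0.14745890512924661 j6 -0.10865004841491031
tool units [ 0.7239  3.917  -0.0461]
[(array([290., 237., 347., 369.]), 0.67)]
```

View pics/w4.png

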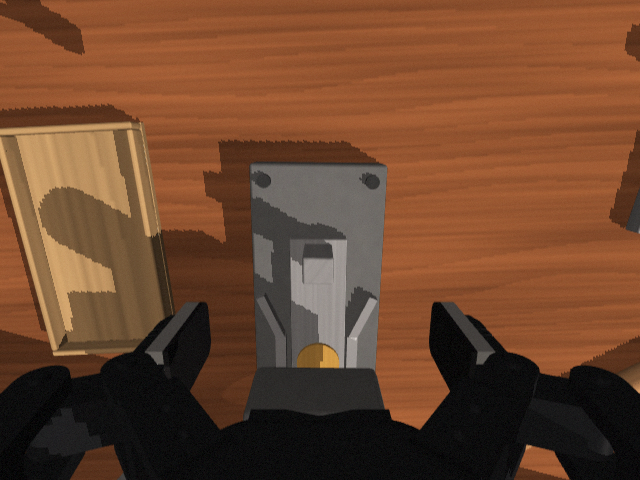

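The carrier is still home and straight in the channel, with its grip top at about (318,270). The tray is at the left.

```bash
python3 - <<'E'
from h import *
import pickle;P=pickle.load(open("w4.pkl","rb"));np.set_printoptions(precision=4,suppress=True)
print("grip",ray("wrist",318.5,270,.087,P))
print("tray",[ray("wrist",*q,.025,P)[:2] for q in((143,123),(173,347),(55,355))])
P=pickle.load(open("w3.pkl","rb"))
print("tray w3",[ray("wrist",*q,.025,P)[:2] for q in((431,150),(571,145),(545,358))])
E
python3 -m inch '[[0.18,0.4,0,0,1],[0.18,0.7,-0.02,0,1],[0.18,0.8,-0.02,0,1],[0.18,0.8,0,0,1],[0,0.7,0,0,1],[0,0.4,0,0,1],[0,0.1,0,0,1],[0,0,0,0,1]]' >/dev/null;python3 st.py .559 -.0166 .0545
```

```text
grip [ 0.556 -0.014  0.087]
tray [array([ 0.4406, -0.1579]), array([ 0.6533, -0.1634]), array([ 0.6575, -0.283 ])]
tray w3 [array([ 0.4396, -0.2943]), array([ 0.4405, -0.1706]), array([ 0.6548, -0.1676])]
t 18.7833 p [ 0.5594 -0.0184  0.0558] zyaw 87.56435343200211 down -0.9999950323047443 F [-0.4568  0.7544 -0.0442] gap 0.08527340326373724 j1 -0.14821098581449402 j6 -0.10570096897708589
tool units [-0.0128  0.0323  0.0434]
```

```bash
python3 -m inch '[[0,0,0,0,-1],[0,0,0,0,-1],[0,0,0,0,-1],[0,0,0,0,-1],[0,0,0,0,-1],[0,0,0,0,-1],[0,0,0,0,-1],[0,0,0,0,-1]]' 60
python3 -m inch '[[0,-0.05,0,0,-1],[-0.2,0,0,0,-1],[-0.4,0,0,0,-1],[-0.5,0,0,0,-1],[-0.5,0,0,0,-1],[-0.5,0,0,0,-1],[-0.4,0,0,0,-1],[-0.3,-0.3,0,0,-1],[0,-0.6,0,0,-1],[0,-0.5,0,0,-1],[0,0,0,0,-1],[0,0,0,0,-1]]' ; python3 st.py .495 -.229 .1
```

```text
time: 19.45
eef_pos: [0.5613, -0.0172, 0.0584]
tcp_rot: [[0.999, 0.002, 0.04], [-0.04, 0.0, 0.999], [0.002, -1.0, 0.0]]
wrist_force: [-1.4, -0.3, 6.6]
finger_gap: 0.023
time: 20.45
eef_pos: [0.4484, -0.0128, 0.115]
tcp_rot: [[0.999, 0.001, 0.041], [-0.041, -0.0, 0.999], [0.001, -1.0, -0.0]]
wrist_force: [-1.0, -0.1, -5.3]
finger_gap: 0.0227
t 20.45 p [ 0.4484 -0.0128  0.115 ] zyaw 87.670160691281 down -0.9999996289955713 F [-0.9997 -0.0784 -5.2845] gap 0.022717722252168664 j1 -0.17264644671791288 j6 -0.13198329958867777
tool units [ 1.3828  0.3785 -5.3534]
```

```bash
python3 -m inch '[[0.05,0,-0.4,0,-1],[0.2,0,-0.8,0,-1],[0.2,0,-0.8,0,-1],[0.2,0,-0.8,0,-1],[0.2,0,-0.8,0,-1],[0.2,0,-0.8,0,-1],[0.2,0,-0.6,0,-1],[0.13,0,-0.35,0,-1],[0,0.3,0,0,-1],[0,0.5,0,0,-1],[0,0.3,0,0,-1],[0,0,0,0,-1]]' >/dev/null; python3 -m inch '[[0,0,0,0,-1],[0,0,0,0,-1]]' >/dev/null;python3 st.py .495 -.229 .0344
```

```text
t 21.6167 p [ 0.4949 -0.2283  0.0708] zyaw 87.69762412357404 down -0.9999993865883555 F [ 0.5759 -0.2168 -5.3332] gap 0.022946680607341063 j1 -0.5508623804409243 j6 -0.5106787001380586
tool units [ 0.0042  0.909  -0.0187]
```

```bash
python3 -m inch '[[0,0.3,0,0,-1],[0,0.3,0,0,-1],[0,0.2,0,0,-1],[0,0.06,0,0,-1],[0,0,0,0,-1],[0,0,0,0,-1]]' >/dev/null;python3 st.py .495 -.229 .0344
python3 -m inch '[[0,0.04,0,0,-1],[0,0,0,0,-1],[0,0,0,0,-1]]' >/dev/null;python3 st.py .495 -.229 .0344
```

```text
t 22.1167 p [ 0.4957 -0.2291  0.0374] zyaw 87.67968810176771 down -0.9999993757235816 F [ 0.8221 -0.3654 -4.5793] gap 0.02312436117580978 j1 -0.5512691286392644 j6 -0.510772269632025
tool units [-0.0177  0.0756  0.0006]
t 22.3667 p [ 0.4961 -0.2293  0.036 ] zyaw 87.66894563207738 down -0.9999976512717482 F [ 0.763  -0.1511 -2.8316] gap 0.023256714014978138 j1 -0.5514611381856258 j6 -0.5107770487545447
tool units [-0.0278  0.0403  0.0072]
```

Touching lightly. I'll go 1.5 mm more, release, rise and look.

```bash
python3 -m inch '[[0,0.04,0,0,-1],[0,0,0,0,-1],[0,0,0,0,-1]]' >/dev/null;python3 st.py
python3 -m inch '[[0,0,0,0,0.2],[0,0,0,0,0.2],[0,0,0,0,0.2],[0,0,0,0,0.2],[0,0,0,0,0.2],[0,-0.4,0,0,0.2],[0,-0.8,0,0,0.2],[0,-0.9,0,0,0.2],[0,-0.9,0,0,0.2],[-0.3,-0.9,0,0,0.2],[-0.3,-0.5,0,0,0.2],[0,0,0,0,0.2]]'
python3 - <<'E'
from h import *
import pickle
P=optics.camera_params("wrist");im=optics.get_image("wrist");t=optics.get_image("top")
cv2.imwrite("pics/end.png",np.hstack([cv2.resize(im,(400,300)),cv2.resize(t,(400,300))]))
E
python3 st.py
```

```text
t 22.6167 p [ 0.4958 -0.2293  0.0344] zyaw 87.66301125252484 down -0.999998399525539 F [-2.6782 -0.1524  1.9911] gap 0.023352766517200908 j1 -0.5515889525076719 j6 -0.5108014942320103
time: 23.62
eef_pos: [0.4728, -0.2295, 0.2154]
tcp_rot: [[0.999, 0.007, 0.041], [-0.041, -0.005, 0.999], [0.008, -1.0, -0.005]]
wrist_force: [-0.5, 1.5, 0.7]
finger_gap: 0.0511
t 23.7167 p [ 0.4717 -0.2283  0.2106] zyaw 87.651920949981 down -0.9999961618775609 F [-0.9139  0.0104 -0.4537] gap 0.051249552853493086 j1 -0.574171560153428 j6 -0.5331912882881084
```

View pics/end.png

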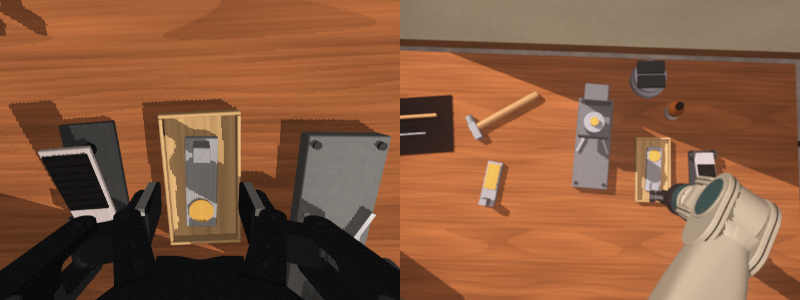

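The final pictures show the carrier flat and right way up in the middle of the tray, the pedal up, and the spare, hammer and bottle where they were at the start. I'm handing the job in.

```bash
python3 -c "
from cell import ticket;print(ticket.job_done())"
```

```text
the job is handed in; nothing more can be done
None
```

The round blank is stamped and its carrier lies in the tray. I handed the job in at about 24 s of the 72 s allowed; the hand-in gives no verdict.

- **Carrier to the back stop:** I slid it along the bed until it stopped moving and the force rose to about 21 N. That puts the stop roughly 50 mm behind the front edge of the head. I then backed off and let go. A close look after the press stroke showed it still straight in the channel.
- **Pedal:** I pressed it until it stopped moving, at z = 44.7 mm against the 45 mm given for the stop, with about 29 N. I held it there for about 1.3 s and let it come back up.
- **Tray:** I drew the carrier out and lowered it until it touched the tray floor (2 N), then released it. The last pictures show it flat, right way up and near the middle of the tray. They also show the pedal up, the spare carrier, hammer and bottle apparently unmoved, and the gripper clear of everything.

**Not confirmed:**
- I could not see the punch meet the blank, because the arm hid it in the picture I took during the hold. The pedal's position and force are the only evidence for it.
- The position at the back stop comes from touch and estimated positions, because the stop itself is hidden. My rough figure of 50 mm is slightly short of the 52–72 mm given.
- The wrist and top cameras disagreed by about 3 mm sideways. I allowed for that.

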